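Clamp a model wall panel in the glue-up press

TASK

Slide the cardboard wall panel into the corner of the glue-up press, flush against both dark wooden stops under the raised clamp foot, and then screw the large wing nut down clockwise until it stops, so that the foot clamps the panel. The black carry handle hangs over the far side of the nut, so turn the nut in arcs on the near side, changing wings as needed. Leave the paint, tools and models round the press where they stand.

Things in the scene. Friction and masses are not known exactly. Their poses are not given: they have to be found in the camera images.
- press: Fixed glue-up press. Origin on the table, where the back stop's face meets the clamp's centre line. x points along the clamp bar away from the panel's entry side (away from the robot, yaw within 25 deg), y left, z up. In mm: plywood board x -190..130, y -150..120, top z 15. Blue clamp bar 36 wide, x -55..120, top z 65 (nut's steel collar, 40 across, to 69) when fully loose, up to 8 lower when tight.
- stops (a point): Inner corner of the two dark wooden stops, on the board: press frame (0, 65, 15) mm, axes as the press. Back stop: face at press x 0, 12 thick, from y -98 to 77. Side stop: face at press y 65, 12 thick, from x -110 to 0. Both 12 mm high above the board.
- handle (a point): Middle of the black carry handle's bar: press frame (88, 0, 116) mm, axes as the press. 12 mm square bar along y, x 82..94, z 110..122 in the press frame, sloping at its ends into legs 12 mm thick at y -90 and 90. It overhangs the far part of the wings' circle: fingers from above can work only on its near (-x) side.
- seat (a point): Where the origin of the panel must come: press frame (-40, 0, 15) mm, axes as the press.
- panel: Loose cardboard wall panel, a flat slab 80 (its x) x 130 (its y) x 20 mm, 0.25 kg, lying on the press board with a terracotta strip along its near long edge. Origin: centre of its underside; axes like the press when seated. At the start it is short of the back stop (+x) and to the right of the side stop (+y), and a little turned. Too wide to grip across: push it.
- nut (a joint): Angle of the wing nut in rad: grows clockwise seen from above (tightening), 0 fully loose, 5.0 hard stop = tight; starts between 0 and 1.2. It turns stiffly (0.1 N m) and stays where it is left. It is linked to the bar: 10 mm down per turn; the foot meets a 20 mm panel at about 3.75 and is clamping fully at 5.0.
- nut_hub (a point): Point on the wing nut's vertical axis (press frame x 50, y 0) at mid height of the wings: z 85 mm fully loose, 77 mm tight. Brass hub, radius 15 mm. Two upright wings opposite each other, one orange, one yellow, 10 mm thick, reaching 58 mm from the axis and from 15 mm below to 15 mm above this point at their round outer ends (9 below to 15 above nearer the hub).
- wing_orange (a point): Outer end of the orange wing, 58 mm from the axis at mid height; the yellow wing is opposite.
- foot: Black rubber clamp foot, 22 mm across, under the near end of the bar, at press frame x -30, y 0; underside 41 mm above the table when fully loose, 26 mm above the board. It is sprung (4 N/mm) and follows the bar down. (The pose's origin is that of the press frame and is lowered with the bar.)
- paint_yellow: Bystander: yellow paint jar, 68 mm across, 120 tall, standing beside or behind the press; origin centre of underside.
- paint_violet: Bystander: violet paint jar, 62 mm across, 100 tall, likewise.
- paint_black: Bystander: black paint bottle, 60 mm across, 140 tall, likewise.
- marker: Bystander: marker pen, about 118 x 16 x 16 mm along its x, lying on the press board left of the side stop; origin at the underside 50 mm behind the cap's middle.
- glue_gun: Bystander: green glue gun lying on its side on the table right of the press, about 280 x 125 x 45 mm; origin under the middle of its barrel.
- columns: Bystander: model of two wooden columns on a card base 90 x 50 mm, 93 tall, left of the press; origin centre of underside.
- ruler: Bystander: orange ruler 300 x 30 x 5 mm lying on the table farther left; origin centre of underside.
Not all that is in view belongs to the job. Of the things like the panel, leave any that is purple; of the rest the larger one is meant.

How it is judged:
By the outcome, as a careful person would: the job done as asked, in the order asked, and still so for the second after the job is handed in, with the robot touching nothing.
It also fails if it takes over 67 s, if anything falls off the work surface, if the arm or the gripper's body presses on something with over 40 N, if the wrist force passes 120 N, or if a joint passes its speed limit or range.

ROBOT

A 6-joint arm with a two-finger parallel gripper is mounted at the origin on the work surface. World frame = base frame: x ahead of the robot, y to its left, z up, the work surface at z = 0. Lengths are in m, angles in rad, forces in N, time in s.
With the tool pointing down it reaches from about 0.3 to 0.85 m from the base axis. Payload 4.2 kg.
Tool frame: the origin (TCP) lies midway between the tips of the shut fingers; the grasp point (between the pads) lies 19 mm behind it; x points along the fingers, y is the direction in which the jaws open and shut, and the axes are right-handed (so a half turn about x gives the same grasp; the last joint's range is limited). The gripper opens to 91 mm and grips with 3 to 60 N. Pads are 32 mm wide; open, the fingers measure 118 mm over their backs; the gripper's body (76 mm by 178 mm) begins 60 mm behind the grasp point.
Start: joints at [-1.32, 0.32, 1.565, -0, 1.257, -0.02], TCP at [0.154, -0.554, 0.214] pointing down, gripper open.
Joint ranges: [-3.11, 3.11], [-0.84, 2.01], [0.21, 2.61], [-1.34, 4.49], [0.05, 2.63], [-2.56, 2.56]. Speed limits (rad/s): [2.57, 2.57, 3.14, 3.14, 3.14, 3.14].

INTERFACE

Orientations are given as a unit quaternion [x, y, z, w].
In Python, from plant import arm gives the robot as it stands. The module is installed in compiled form; this text tells all that it offers. Calls block until the motion is done:
- arm.goto(position, orientation): joint-space move of the TCP to a pose.
- arm.move_l(position, rotation=None, feed=0.15): straight line of the TCP; rotation=None keeps the orientation; feed is the mean speed in m/s.
- arm.set_joints(angles): joint-space move.
- arm.command_gripper(opening, newtons=None): finger opening in m; newtons is the grip in N (None keeps the last); returns when the fingers have stopped.
- arm.sleep(seconds).
- arm.solve_ik(position, orientation): joint angles nearest the present ones, or None.
- arm.read_state(): the state.
- arm.grab_frame(name): name is "scene" or "top" or "wrist"; returns a dict with "image" (384x512x3 uint8, red, green, blue), "camera_matrix" (3x3 intrinsics, pixels), "world_from_camera" (4x4, takes a point from camera to world coordinates). Camera axes: x right, y up, looking along -z (the intrinsics and any distortion apply to the point x, -y, -z); pixel columns grow to the right and rows downward; lengths in m; the calibration is good to about 2 mm. A picture is of the moment at which its call begins. There is no depth.
A pose or a line that the arm cannot do raises arm.MotionError and nothing moves.
- arm.job_done(): hands the job in, once; it reports no verdict.
The state is a dict: "time_s": time; "qpos": joint angles; "qvel": joint speeds; "joint_torque": joint torques, N m; "tcp_pos": TCP position; "tool_rot": TCP orientation; "contact_force": force on the tool from outside, world axes, zero at the start; "moment": the same for the moment, N m; "finger_gap": finger opening in m.
Only numpy, scipy, OpenCV 4.12 (cv2) and the standard library are available. Lean on these libraries where they do the work, as an engineer would, in place of code of your own. Each camera call takes 0.05 s, during which the arm holds its last target.

## Working session

There is one attempt and no reset: what is moved stays moved. The work goes in short steps, each a Python script; the robot and the scene stay as the last script left them, time stands still between calls to the robot, and variables do not carry over. Pictures are saved under pics/ and viewed, and the job is handed in when it is done.

```bash
mkdir -p pics; ls
python3 - <<'E'
from plant import arm
import cv2,numpy as np,pickle
s=arm.read_state();print(s)
for n in ["scene","top","wrist"]:
    f=arm.grab_frame(n);pickle.dump(f,open(f"pics/{n}0.pkl","wb"))
    cv2.imwrite(f"pics/{n}0.png",f["image"][:,:,::-1]);print(n,f["camera_matrix"],f["world_from_camera"],[k for k in f])
E
```

```text
pics
{'time_s': 0.0, 'qpos': array([-1.32001677e+00,  3.20297013e-01,  1.56568628e+00, -3.33759267e-05,
        1.25740236e+00, -2.00136265e-02]), 'qvel': array([ 9.80006062e-04,  1.33108347e-03,  1.81067434e-03, -1.42568758e-04,
       -1.66293263e-03, -5.11889687e-05]), 'joint_torque': array([-2.67892086e-03, -4.12458980e+01, -2.31973118e+01,  7.25192553e-02,
        4.57534462e-02, -1.36464464e-04]), 'tcp_pos': array([ 0.15366554, -0.55355362,  0.21311454]), 'tool_rot': array([-0.70055035, -0.09607958,  0.70071861, -0.09482276]), 'contact_force': array([-0.72755879,  0.60780867, -0.49226761]), 'moment': array([ 0.04164102,  0.0351628 , -0.04333492]), 'finger_gap': 0.09132295387639608}
scene [[388.03230072   0.         256.87908458]
 [  0.         388.03230072 193.40244324]
 [  0.           0.           1.        ]] [[-0.64051493 -0.48688201  0.59387417  1.18981791]
 [ 0.76794067 -0.40328488  0.49762277  0.57692416]
 [-0.0027831   0.77479495  0.63220649  0.80744318]
 [ 0.          0.          0.          1.        ]] ['image', 'camera_matrix', 'world_from_camera']
top [[444.37920935   0.         258.27248216]
 [  0.         444.37920935 188.56339211]
 [  0.           0.           1.        ]] [[ 0.01083509  0.99382357 -0.11044145  0.36866802]
 [-0.99981456  0.0125259   0.01462723  0.02500123]
 [ 0.01592027  0.11026248  0.99377499  1.37289494]
 [ 0.          0.          0.          1.        ]] ['image', 'camera_matrix', 'world_from_camera']
wrist [[317.06417664   0.         249.21518517]
 [  0.         317.06417664 194.29390542]
 [  0.           0.           1.        ]] [[ 0.2672479   0.92695987  0.26329444  0.22877062]
 [-0.96362581  0.25763492  0.07106013 -0.53315202]
 [-0.00196395 -0.27270799  0.96209485  0.38515224]
 [ 0.          0.          0.          1.        ]] ['image', 'camera_matrix', 'world_from_camera']
```

View pics/scene0.png

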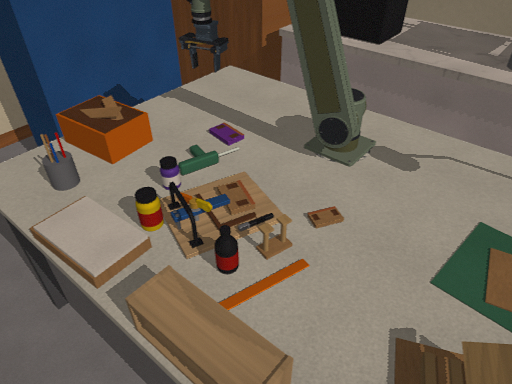

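View pics/top0.png

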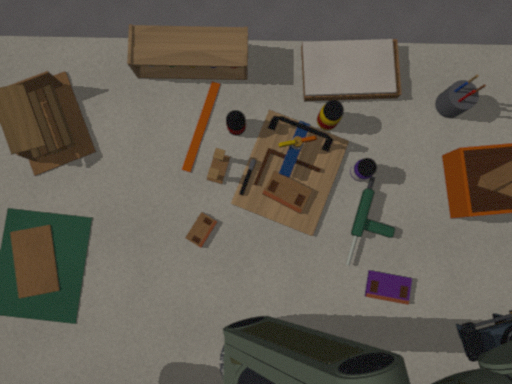

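Run:
```python
import cv2
a=cv2.imread('pics/top0.png')
cv2.imwrite('pics/topc.png',cv2.resize(a[60:240,140:400],None,fx=3,fy=3,interpolation=cv2.INTER_CUBIC))
a=cv2.imread('pics/scene0.png')
cv2.imwrite('pics/scenec.png',cv2.resize(a[150:350,180:440],None,fx=3,fy=3,interpolation=cv2.INTER_CUBIC))
```

```text
(no output)
```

View pics/topc.png

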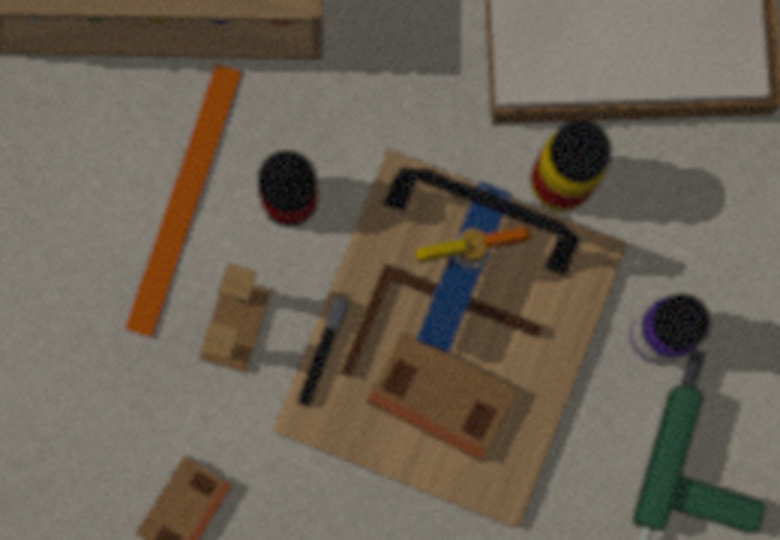

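View pics/scenec.png

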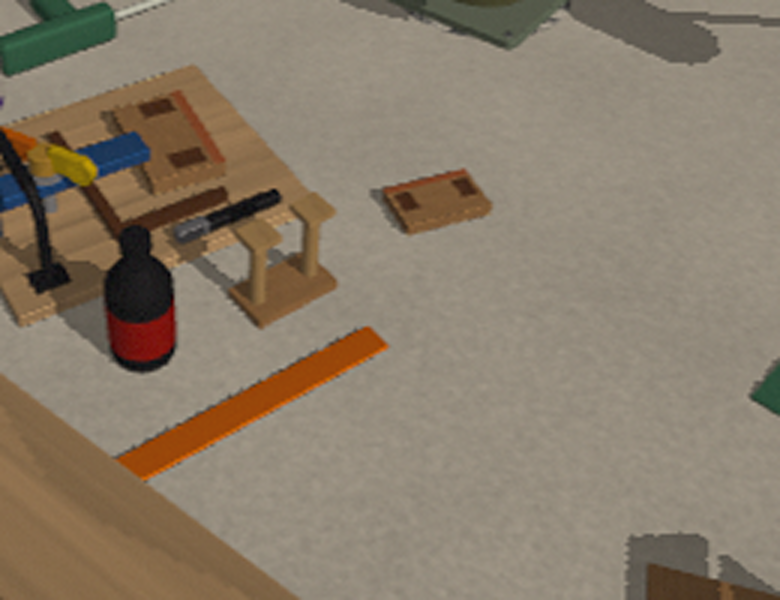

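The top view shows the press at about (290,170), with the panel on it at (289,190) short of both stops. The nut is at (297,141), yellow wing to the left and orange to the right under the handle. I'll ignore the small panel at (202,229) and the purple one at (389,286). Next I'll measure the press.

```bash
cat > h.py <<'E'
import numpy as np,cv2,pickle
from scipy.optimize import least_squares
def ray(f,uv):
    K=f["camera_matrix"];T=f["world_from_camera"];uv=np.atleast_2d(uv).astype(float)
    d=np.c_[(uv[:,0]-K[0,2])/K[0,0],-(uv[:,1]-K[1,2])/K[1,1],-np.ones(len(uv))]
    return T[:3,3],d@T[:3,:3].T
def plane(f,uv,z):
    o,d=ray(f,uv);t=(z-o[2])/d[:,2];return o+d*t[:,None]
def proj(f,P):
    K=f["camera_matrix"];T=f["world_from_camera"];c=(np.atleast_2d(P)-T[:3,3])@T[:3,:3]
    return np.c_[K[0,0]*c[:,0]/-c[:,2]+K[0,2],K[1,1]*-c[:,1]/-c[:,2]+K[1,2]]
def hsv(f): return cv2.cvtColor(f["image"],cv2.COLOR_RGB2HSV)
class Press:
    def __init__(s,o,yaw): s.o=np.array([o[0],o[1],0.]);s.yaw=yaw;c,n=np.cos(yaw),np.sin(yaw);s.R=np.array([[c,-n,0],[n,c,0],[0,0,1.]])
    def w(s,p): return np.atleast_2d(p)/1000@s.R.T+s.o
    def p(s,w): return (np.atleast_2d(w)-s.o)@s.R*1000
E
python3 - <<'E'
from h import *
f=pickle.load(open('pics/top0.pkl','rb'))
c=np.array([(270,110),(347.3,141.7),(314,235.3),(232.3,204)])
W=plane(f,c,.015)[:,:2]
M=np.array([(130,120),(130,-150),(-190,-150),(-190,120)])/1000
print(W,[np.linalg.norm(W[i]-W[(i+1)%4]) for i in range(4)])
a=M-M.mean(0);b=W-W.mean(0)
yaw=np.arctan2((a[:,0]*b[:,1]-a[:,1]*b[:,0]).sum(),(a*b).sum())
R=np.array([[np.cos(yaw),-np.sin(yaw)],[np.sin(yaw),np.cos(yaw)]])
o=W.mean(0)-R@M.mean(0);print(o,np.degrees(yaw))
pr=Press(o,yaw);print(pr.p(np.c_[W,W[:,0]*0+.015]))
u=lambda x,y:(140+x/3,60+y/3)
for n,q,z in [("hub?",u(474,248),.1),("yel end",u(420,253),.1),("or end",u(528,234),.1),("stop corner",u(392,280),.027),
 ("panel TL",u(413,340),.035),("panel TR",u(540,390),.035),("BL",u(370,392),.035),("BR",u(483,452),.035)]: print(n,pr.p(plane(f,q,z))[0].round())
E
```

```text
[[ 0.76804787 -0.0290973 ]
 [ 0.67024605 -0.27129412]
 [ 0.3785162  -0.16626003]
 [ 0.4710474   0.08398422]] [np.float64(0.2611981951365331), np.float64(0.3100620361834111), np.float64(0.2668036871912422), np.float64(0.3177997942027859)]
[ 0.60532756 -0.09221738] -20.662205524549133
[[ 129.98124832  116.47712642   15.        ]
 [ 123.93134757 -144.65099509   15.        ]
 [-186.09565138 -149.31213299   15.        ]
 [-187.81694451  117.48600165   15.        ]]
hub? [ 44.  -1. 100.]
yel end [ 20.  47. 100.]
or end [ 76. -45. 100.]
stop corner [-0. 64. 27.]
panel TL [-52.  22.  35.]
panel TR [ -52. -116.   35.]
BL [-117.   44.   35.]
BR [-132.  -84.   35.]
```

```bash
cat >> h.py <<'E'
from scipy.spatial.transform import Rotation as Ro
def quat(yawj):
    "tool x down, jaw (tool y) along world heading yawj"
    x=np.array([0,0,-1.]);y=np.array([np.cos(yawj),np.sin(yawj),0]);return Ro.from_matrix(np.c_[x,y,np.cross(x,y)]).as_quat()
E
python3 - <<'E'
from h import *
from plant import arm
s=arm.read_state();print(Ro.from_quat(s["tool_rot"]).as_matrix().round(2))
pr=Press([.6053,-.0922],np.radians(-20.66))
for a in (90,-90):
    q=quat(pr.yaw+np.radians(a))
    for p in [(-60,0,250),(-110,-30,22),(-40,-90,22),(50,-50,80),(50,50,80),(5,0,80)]:
        j=arm.solve_ik(pr.w(p)[0],q);print(a,p,None if j is None else j.round(2))
E
```

```text
[[-0.    0.27 -0.96]
 [ 0.   -0.96 -0.27]
 [-1.   -0.   -0.  ]]
90 (-60, 0, 250) [-0.15  0.27  1.55 -0.    1.33 -1.36]
90 (-110, -30, 22) [-0.19  0.41  1.99 -0.    0.74 -1.4 ]
90 (-40, -90, 22) [-0.31  0.48  1.85 -0.    0.81 -1.52]
90 (50, -50, 80) [-0.26  0.54  1.55 -0.    1.04 -1.47]
90 (50, 50, 80) [-0.11  0.57  1.5  -0.    1.07 -1.32]
90 (5, 0, 80) [-0.17  0.49  1.65 -0.    1.   -1.38]
-90 (-60, 0, 250) [-0.15  0.27  1.55 -0.    1.33  1.78]
-90 (-110, -30, 22) [-0.19  0.41  1.99 -0.    0.74  1.74]
-90 (-40, -90, 22) [-0.31  0.48  1.85 -0.    0.81  1.62]
-90 (50, -50, 80) [-0.26  0.54  1.55 -0.    1.04  1.67]
-90 (50, 50, 80) [-0.11  0.57  1.5  -0.    1.07  1.82]
-90 (5, 0, 80) [-0.17  0.49  1.65 -0.    1.    1.76]
```

Run:
```python
from h import *
from plant import arm
pr=Press([.6053,-.0922],np.radians(-20.66))
arm.goto(pr.w((-40,0,270))[0],quat(pr.yaw+np.pi/2))
arm.sleep(.2)
f=arm.grab_frame("wrist");pickle.dump(f,open("pics/w1.pkl","wb"))
cv2.imwrite("pics/w1.png",cv2.resize(f["image"][:,:,::-1],None,fx=1.5,fy=1.5,interpolation=cv2.INTER_CUBIC))
s=arm.read_state();print(s["time_s"],s["contact_force"],pr.p(s["tcp_pos"]))
```

```text
2.6583 [-1.08302599 -0.2352929   0.63899946] [[-39.88418695  -0.50409367 269.97582416]]
```

View pics/w1.png

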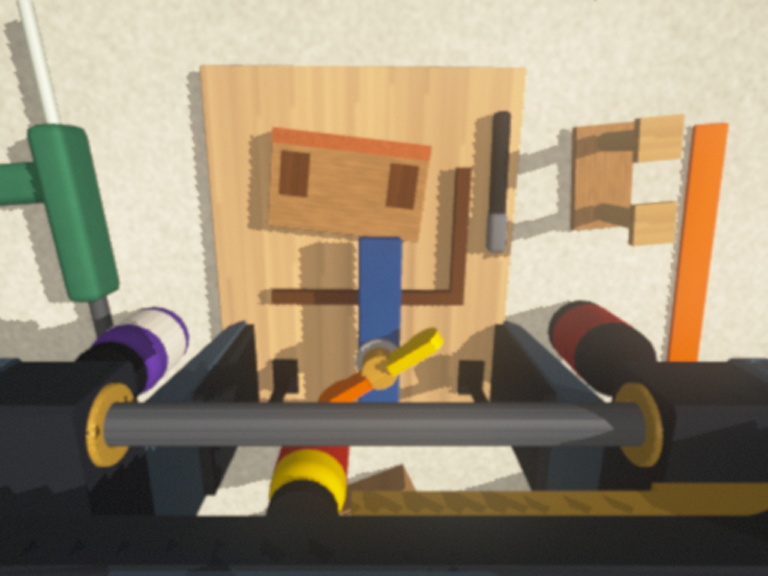

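The wrist view (near side at top, +y to the right, 1.5x scale) shows:
- **Panel:** corners at about (273,130), (431,148), (417,241) and (268,226), with the terracotta strip on the near edge.
- **Stops:** inner corner at about (453,290).
- **Nut:** hub at (378,365), with the yellow wing end at (438,335).

Run:
```python
from h import *
f=pickle.load(open('pics/w1.pkl','rb'));H=hsv(f)
for n,(x,y) in dict(stop=(300,296),side=(460,230),board=(240,250),boardR=(490,330),panel=(340,200),strip=(350,140),win=(295,175),yel=(430,338),bg=(560,100)).items():
    print(n,H[int(y/1.5),int(x/1.5)],end='; ')
print()
for v in (180,200,220): print(H[190:206,v].tolist())
```

```text
stop [ 12 156 118]; side [ 12 147 123]; board [ 17 113 225]; boardR [ 17 112 152]; panel [ 15 146 197]; strip [ 11 175 204]; win [ 13 162 120]; yel [ 24 217 153]; bg [ 22  32 234]; 
[[18, 110, 234], [17, 115, 224], [16, 117, 192], [16, 116, 165], [16, 120, 155], [16, 123, 156], [16, 123, 156], [15, 123, 157], [15, 119, 158], [16, 121, 156], [15, 123, 157], [15, 121, 162], [16, 122, 178], [16, 118, 214], [18, 113, 232], [19, 110, 237]]
[[17, 116, 185], [16, 119, 176], [15, 122, 144], [13, 135, 106], [13, 150, 100], [12, 155, 112], [12, 153, 117], [12, 156, 118], [12, 153, 118], [13, 157, 117], [12, 155, 117], [12, 153, 120], [14, 137, 140], [15, 125, 184], [17, 116, 222], [19, 112, 233]]
[[16, 117, 175], [16, 117, 166], [15, 121, 137], [14, 131, 97], [11, 127, 84], [12, 139, 88], [12, 133, 90], [11, 135, 89], [11, 130, 90], [11, 136, 90], [12, 136, 90], [12, 140, 93], [14, 127, 110], [15, 119, 143], [16, 115, 168], [16, 115, 175]]
```

Run:
```python
from h import *
f=pickle.load(open('pics/w1.pkl','rb'));H=hsv(f).astype(int)
pr0=Press([.6053,-.0922],np.radians(-20.66))
stop=((H[...,0]<=14)&(H[...,1]>122)&(H[...,2]<150)).astype(np.uint8)
# back stop: columns
near=[];far=[]
for c in list(range(188,232,2))+list(range(272,298,2)):
    r=np.where(stop[186:210,c])[0]+186
    if len(r)>5: near.append((c,r.min()-.5+.0));far.append((c,r.max()+.5))
L=[];Rr=[]
for r in range(118,185,3):
    c=np.where(stop[r,295:320])[0]+295
    if len(c)>4: L.append((c.min()-.5,r));Rr.append((c.max()+.5,r))
E=dict(near=(near,.015,0,0),far=(far,.027,0,12),L=(L,.015,1,65),R=(Rr,.027,1,77))
for k,(p,z,a,t) in E.items():
    P=pr0.p(plane(f,np.array(p),z));print(k,len(p),'target',t,'med',np.median(P[:,a]).round(1),'range',P[:,1-a].min().round(),P[:,1-a].max().round(),'slope deg',np.degrees(np.polyfit(P[:,1-a],P[:,a],1)[0]).round(2),P[:,a].round(1)[::4])
# board near corners
b=((H[...,1]>75)&(H[...,2]>90)).astype(np.uint8)
rows=[(c,np.where(b[30:120,c])[0].min()+30-.5) for c in range(140,345,5)]
P=pr0.p(plane(f,np.array(rows),.015));print('board near x',np.median(P[:,0]),np.degrees(np.polyfit(P[:,1],P[:,0],1)[0]))
cols=[(np.where(b[r,300:400])[0].max()+300+.5,r) for r in range(48,68,4)];P=pr0.p(plane(f,np.array(cols),.015));print('left edge y(120)',P[:,1].round(1))
cols=[(np.where(b[r,100:200])[0].min()+100-.5,r) for r in range(48,150,10)];P=pr0.p(plane(f,np.array(cols),.015));print('right edge y(-150)',P[:,1].round(1))
# blue bar
m=(abs(H[...,0]-110)<12)&(H[...,1]>110)&(H[...,2]>50)
cs=[]
for r in range(165,225,5):
    c=np.where(m[r,225:285])[0]+225
    if len(c): cs.append(((c.min()+c.max())/2,r))
P=pr0.p(plane(f,np.array(cs),.064));print('bar y',P[:,1].round(1),'x',P[:,0].round())
# panel: top
pm=((H[...,1]>128)&(H[...,2]>150)&(H[...,0]<=16)).astype(np.uint8)
pm[:80]=0;pm[170:]=0;pm[:,:170]=0;pm[:,295:]=0
st=((H[...,0]<=12)&(H[...,1]>160)&(H[...,2]>150)).astype(np.uint8);st[:80]=0;st[125:]=0;st[:,:170]=0;st[:,295:]=0
def big(m):
    c=max(cv2.findContours(m,cv2.RETR_EXTERNAL,cv2.CHAIN_APPROX_NONE)[0],key=cv2.contourArea);return c
for n,m in (('panel',pm),('strip',st)):
    c=cv2.boxPoints(cv2.minAreaRect(big(m)));P=pr0.p(plane(f,c,.035));print(n,c.round(1).tolist(),P[:,:2].round(1).tolist())
cv2.imwrite('pics/m1.png',cv2.resize(np.hstack([stop,pm,st])*255,None,fx=.5,fy=.5))
```

```text
near 35 target 0 med 2.1 range -86.0 65.0 slope deg 0.71 [2.  2.  2.1 2.1 2.1 2.1 3.7 3.7 3.7]
far 35 target 12 med 13.0 range -84.0 64.0 slope deg 0.24 [11.5 11.5 14.4 13.  13.  13.  13.1 13.1 13.1]
L 23 target 65 med 70.4 range -99.0 -10.0 slope deg -0.21 [71.1 70.4 69.8 70.5 69.9 70.6]
R 23 target 77 med 80.9 range -100.0 -13.0 slope deg -0.48 [81.8 81.3 80.8 81.7 81.2 80.7]
board near x -188.5557878175188 0.43828348236240855
left edge y(120) [125.4 124.6 124.9 125.3 124.5]
right edge y(-150) [-144.3 -144.3 -144.2 -144.1 -144.  -145.2 -145.1 -145.1 -145.  -144.9
 -144.8]
bar y [5.  5.  4.4 3.8 4.5 3.8 4.5 4.5 3.9 3.9 3.9 2.6] x [-46. -40. -34. -27. -21. -15.  -8.  -2.   5.  11.  18.  25.]
panel [[173.1999969482422, 149.1999969482422], [180.8000030517578, 83.69999694824219], [287.8999938964844, 96.19999694824219], [280.29998779296875, 161.60000610351562]] [[-61.2, -97.5], [-140.6, -83.0], [-126.0, 47.4], [-44.9, 40.2]]
strip [[181.0, 94.30000305175781], [182.10000610351562, 85.0], [286.3999938964844, 97.4000015258789], [285.29998779296875, 106.69999694824219]] [[-128.3, -83.5], [-139.1, -81.5], [-124.6, 45.6], [-113.5, 44.6]]
```

View pics/m1.png

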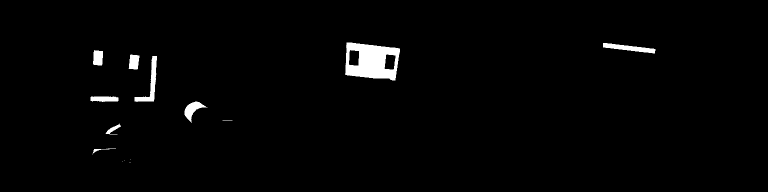

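```bash
cat >> h.py <<'E'
_p0=Press([.6053,-.0922],np.radians(-20.66))
pr=Press(_p0.w((1.6,4.3,0))[0][:2],np.radians(-21.05))
Q=quat(pr.yaw+np.pi/2)
def fp(s):  # force in press axes
    return (s["contact_force"]@pr.R).round(1)
E
python3 - <<'E'
from h import *
from plant import arm
arm.goto(pr.w((-172,-26,80))[0],Q)
arm.move_l(pr.w((-172,-26,25))[0],feed=.15)
s=arm.read_state();f0=fp(s);print(s["time_s"],f0,pr.p(s["tcp_pos"]).round(1))
arm.move_l(pr.w((-120,-26,25))[0],feed=.1)
s=arm.read_state();print(s["time_s"],fp(s)-f0,pr.p(s["tcp_pos"]).round(1))
for x in (-105,-100,-98,-96,-95,-94):
    arm.move_l(pr.w((x,-26,25))[0],feed=.06)
    s=arm.read_state();d=fp(s)-f0;print(x,round(s["time_s"],2),d,pr.p(s["tcp_pos"]).round(1))
    if d[0]<-14: break
f=arm.grab_frame("wrist");pickle.dump(f,open("pics/w2.pkl","wb"))
cv2.imwrite("pics/w2.png",cv2.resize(f["image"][:,:,::-1],None,fx=1.5,fy=1.5))
E
```

```text
4.1 [-0.5  0.1 -0.2] [[-170.6  -25.7   25.6]]
4.7667 [ 0.4  0.9 -0.2] [[-120.2  -26.    25.2]]
-105 5.17 [0.5 0.2 0.4] [[-104.4  -26.    25. ]]
-100 5.42 [ 0.1 -0.3  0. ] [[-99.5 -26.   25. ]]
-98 5.67 [-1.1  0.4  1.2] [[-98.4 -26.   24.9]]
-96 5.92 [-5.5  0.3  5. ] [[-98.4 -26.1  24.8]]
-95 6.17 [-7.2  0.8  6.4] [[-98.4 -26.1  24.8]]
-94 6.42 [-8.9  0.9  8.8] [[-98.3 -26.1  24.8]]
```

View pics/w2.png

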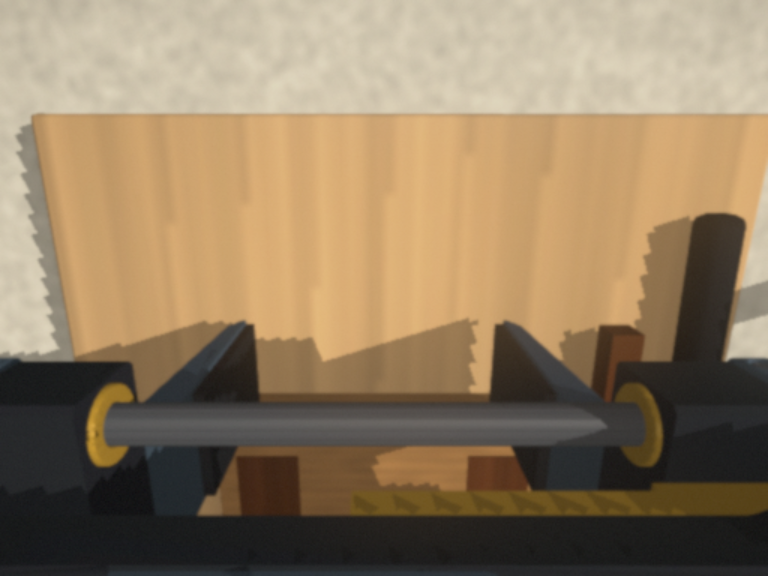

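The panel met firm resistance at TCP x -98.4, which fits the back stop. Next is the sideways push.

Run:
```python
from h import *
from plant import arm
arm.move_l(pr.w((-112,-26,25))[0],feed=.15)
arm.move_l(pr.w((-112,-60,70))[0],feed=.25)
arm.command_gripper(0.0,20)
arm.move_l(pr.w((-70,-130,60))[0],feed=.25)
arm.move_l(pr.w((-43,-130,26))[0],feed=.2)
s=arm.read_state();f0=fp(s);print(s["time_s"],f0,pr.p(s["tcp_pos"]).round(1),s["finger_gap"])
for y in (-95,-86,-82,-80,-78,-76,-74,-72):
    arm.move_l(pr.w((-43,y,26))[0],feed=.08)
    s=arm.read_state();d=fp(s)-f0;print(y,round(s["time_s"],2),d,pr.p(s["tcp_pos"]).round(1))
    if d[1]<-10: break
```

```text
9.3167 [0.6 0.2 0.9] [[ -44.2 -129.2   25.6]] 0.0009154534078415534
-95 9.91 [-1.4 -0.4 -1.1] [[-43.1 -94.4  26.1]]
-86 10.18 [-0.1 -0.1 -1.4] [[-43.  -85.6  25.9]]
-82 10.43 [-0.7 -0.3 -1. ] [[-43.  -81.8  25.9]]
-80 10.68 [-1.4 -0.7 -0.6] [[-43.  -79.9  26. ]]
-78 10.93 [-1.  -0.8 -1.4] [[-43.1 -77.9  26. ]]
-76 11.18 [-0.9 -0.3 -0.7] [[-43.  -75.8  26. ]]
-74 11.43 [-1.5 -5.3 -0.4] [[-43.  -75.3  26. ]]
-72 11.68 [ -0.5 -12.7  -1.1] [[-43.1 -75.2  26. ]]
```

Run:
```python
from h import *
from plant import arm
arm.move_l(pr.w((-43,-90,26))[0],feed=.15)
arm.move_l(pr.w((-75,-105,70))[0],feed=.25)
arm.move_l(pr.w((-125,0,60))[0],feed=.3)
arm.command_gripper(0.068,20)
arm.move_l(pr.w((-112,0,25))[0],feed=.2)
s=arm.read_state();f0=fp(s);print(s["time_s"],f0,pr.p(s["tcp_pos"]).round(1),s["finger_gap"])
for x in (-100,-97,-95,-93):
    arm.move_l(pr.w((x,0,25))[0],feed=.08)
    s=arm.read_state();d=fp(s)-f0;print(x,round(s["time_s"],2),d,pr.p(s["tcp_pos"]).round(1))
    if d[0]<-10: break
arm.move_l(pr.w((-115,0,25))[0],feed=.15)
arm.goto(pr.w((-90,0,250))[0],Q)
arm.sleep(.15)
f=arm.grab_frame("wrist");pickle.dump(f,open("pics/w3.pkl","wb"))
cv2.imwrite("pics/w3.png",cv2.resize(f["image"][:,:,::-1],None,fx=1.5,fy=1.5))
t=arm.grab_frame("top");pickle.dump(t,open("pics/t3.pkl","wb"))
cv2.imwrite('pics/t3.png',cv2.resize(t["image"][60:240,140:400,::-1],None,fx=3,fy=3,interpolation=cv2.INTER_CUBIC))
s=arm.read_state();print(s["time_s"])
```

```text
14.2917 [-0.3  0.8  0.3] [[-112.7   -0.2   24.5]] 0.06815714359857021
-100 14.59 [ 0.4  0.1 -0.5] [[-99.3   0.2  25.8]]
-97 14.84 [-4.4 -0.1  3.9] [[-98.3  -0.1  25.2]]
-95 15.09 [-8.5 -0.6  6.7] [[-98.3  -0.2  24.9]]
-93 15.34 [-11.6   0.7  10.1] [[-98.2  -0.2  24.8]]
16.8
```

View pics/w3.png

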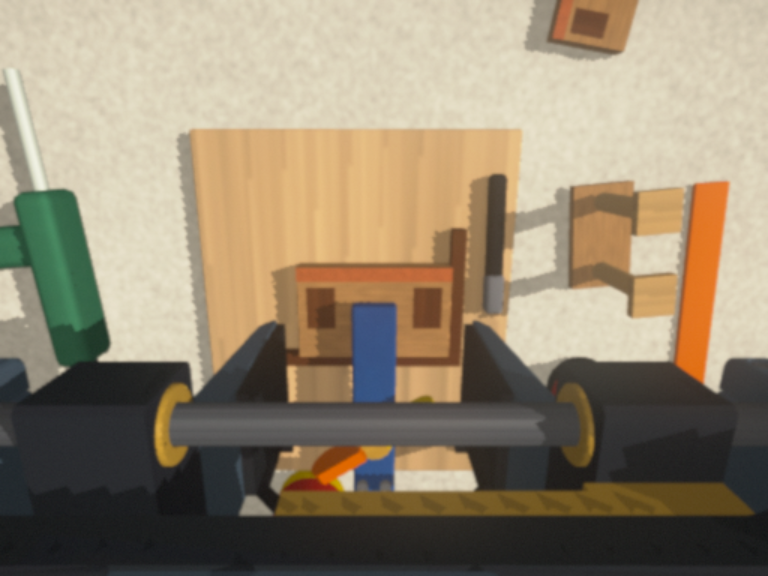

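View pics/t3.png

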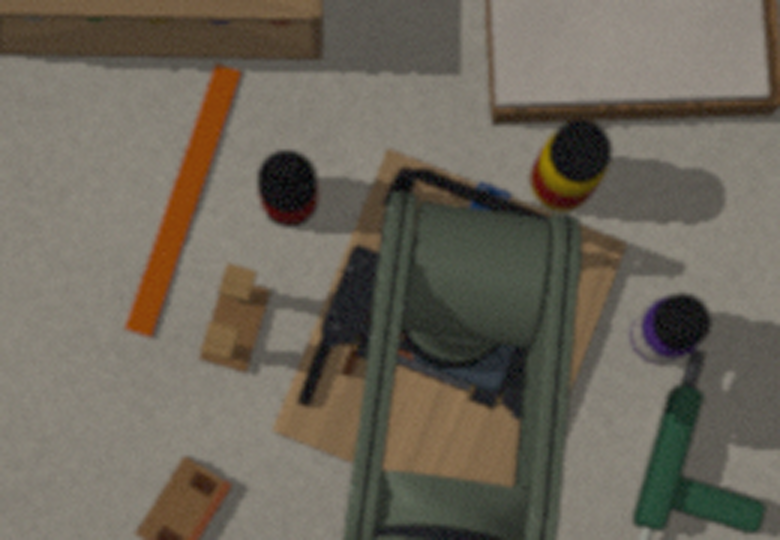

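The panel now sits flush: its strip edge at row 265 is straight, its left side meets the side stop at column 452, and its far edge meets the back stop at row 360. Bystanders haven't moved. Next is the nut angle.

Run:
```python
from h import *
f=pickle.load(open('pics/w3.pkl','rb'));H=hsv(f).astype(int)
st=((H[...,0]<=12)&(H[...,1]>160)&(H[...,2]>150)).astype(np.uint8);st[:150]=0;st[200:]=0;st[:,:180]=0;st[:,310:]=0
b=cv2.boxPoints(cv2.minAreaRect(max(cv2.findContours(st,0,1)[0],key=cv2.contourArea)));print('strip',pr.p(plane(f,b,.035)).round(1).tolist())
hub=pr.w((50,0,98))[0]
for fn in ('w1','top0'):
    f=pickle.load(open(f'pics/{fn}.pkl','rb'));H=hsv(f).astype(int)
    uv=proj(f,hub)[0];print(fn,'hub px',uv)
    for n,lo,hi in (('yel',21,32),('or',5,16)):
        m=((H[...,0]>=lo)&(H[...,0]<=hi)&(H[...,1]>(190 if n=='yel' else 200))&(H[...,2]>80)).astype(np.uint8)
        yy,xx=np.where(m);k=np.hypot(xx-uv[0],yy-uv[1])<(55 if fn=='w1' else 25);
        if k.sum()<5: continue
        P=pr.p(plane(f,np.c_[xx[k],yy[k]],.095))[:,:2]-[50,0]
        c=P.mean(0);print(n,k.sum(),'mean',c.round(1),'phi',np.degrees(np.arctan2(c[1],c[0])).round(1),'rmax',np.hypot(*P.T).max().round(1))
```

```text
strip [[-80.0, -63.6, 35.0], [-79.9, 64.5, 35.0], [-68.4, 65.0, 35.0], [-68.4, -64.1, 35.0]]
w1 hub px [252.81434522 251.30712039]
yel 562 mean [-20.7  26.8] phi 127.6 rmax 58.1
or 362 mean [ 12.8 -25.9] phi -63.6 rmax 51.6
top0 hub px [297.39084131 139.93356273]
yel 64 mean [-18.4  24.3] phi 127.0 rmax 55.7
or 47 mean [ 16.8 -28.6] phi -59.6 rmax 53.1
```

```bash
cat >> h.py <<'E'
HX,HY=18.,13.
def fc(phi,gap=0,R=40.,z=77.):
    "finger centre (press mm) behind a wing at phi (deg), clockwise pushing"
    a=np.radians(phi);e=np.array([np.cos(a),np.sin(a)]);tb=np.array([-np.sin(a),np.cos(a)]);d=-tb
    k=np.array([HX*np.clip(2*d[0],-1,1),HY*np.clip(2*d[1],-1,1)])
    # ensure support is exact along d
    s=HX*abs(d[0])+HY*abs(d[1]); k=k+d*(s-k@d)
    c=R*e+5*tb-k+gap*tb
    return np.array([50+c[0],c[1],z])
E
python3 - <<'E'
from h import *
for p in (125,100,80,60,55,-125,-150,-180,-210,-240,-270,-300,-305): print(p,fc(p).round(1))
E
```

```text
125 [ 5.  16.9 77. ]
100 [18.7 33.8 77. ]
80 [32.6 45.  77. ]
60 [47.7 50.1 77. ]
55 [50.8 48.6 77. ]
-125 [ 49.2 -48.6  77. ]
-150 [ 35.9 -37.3  77. ]
-180 [ 10. -18.  77.]
-210 [-5.1  2.7 77. ]
-240 [ 7.7 19.1 77. ]
-270 [27. 40. 77.]
-300 [47.7 50.1 77. ]
-305 [50.8 48.6 77. ]
```

```bash
cat >> h.py <<'E'
def stroke(arm,p0,p1,step=9.,lim=12.,gap=9,z=77.):
    a=fc(p0,gap,z=z);up=a.copy();up[2]=135
    arm.goto(pr.w(up)[0],Q);arm.move_l(pr.w(a)[0],feed=.2)
    s=arm.read_state();f0=fp(s);print('down',round(s["time_s"],2),pr.p(s["tcp_pos"]).round(1)[0],f0)
    n=int(np.ceil((p0-p1)/step))
    hit=False
    for ph in np.linspace(p0,p1,n+1):
        c=fc(ph,z=z);arm.move_l(pr.w(c)[0],feed=.08)
        s=arm.read_state();d=fp(s)-f0;q=pr.p(s["tcp_pos"])[0]
        print(round(ph,1),round(s["time_s"],2),'F',d.round(1),'lag',(c-q).round(1)[:2])
        if np.hypot(d[0],d[1])>lim or abs(d[2])>15: hit=True;break
    return ph,hit,q
def away(arm,ph,z=77.,lift=True):
    arm.move_l(pr.w(fc(ph,8,z=z))[0],feed=.15)
    if lift:
        c=fc(ph,8);c[2]=135;arm.move_l(pr.w(c)[0],feed=.25)
E
python3 - <<'E'
from h import *
from plant import arm
arm.command_gripper(0.0,20)
ph,hit,q=stroke(arm,127,52)
print(ph,hit)
away(arm,ph)
s=arm.read_state();print(s["time_s"])
f=arm.grab_frame("scene");pickle.dump(f,open("pics/s4.pkl","wb"))
cv2.imwrite('pics/s4.png',cv2.resize(f["image"][130:290,110:340,::-1],None,fx=3,fy=3,interpolation=cv2.INTER_CUBIC))
E
```

```text
down 18.95 [-2.8 10.7 78.9] [-0.2  0.1 -0.1]
127.0 19.22 F [0.8 0.7 0.2] lag [-1.3 -0.5]
118.7 19.47 F [0.8 0.5 0.7] lag [-0.3 -0.2]
110.3 19.72 F [-0.5 -0.7  0.6] lag [-0.1 -0.4]
102.0 19.97 F [ 0.8 -0.8 -1. ] lag [-0.3 -0.5]
93.7 20.23 F [ 1.2 -0.8 -0.1] lag [-0.6 -0.5]
85.3 20.48 F [-1.5  0.   0.1] lag [-0.2 -0.3]
77.0 20.73 F [-1.   0.9 -0.7] lag [-0.2 -0.3]
68.7 20.98 F [-0.4 -0.1 -1.8] lag [-0.4 -0.3]
60.3 21.23 F [-0.2  0.2  0.1] lag [-0.6 -0.2]
52.0 21.48 F [-1.2  0.3 -1.9] lag [-0.7 -0. ]
52.0 False
22.1083
```

View pics/s4.png

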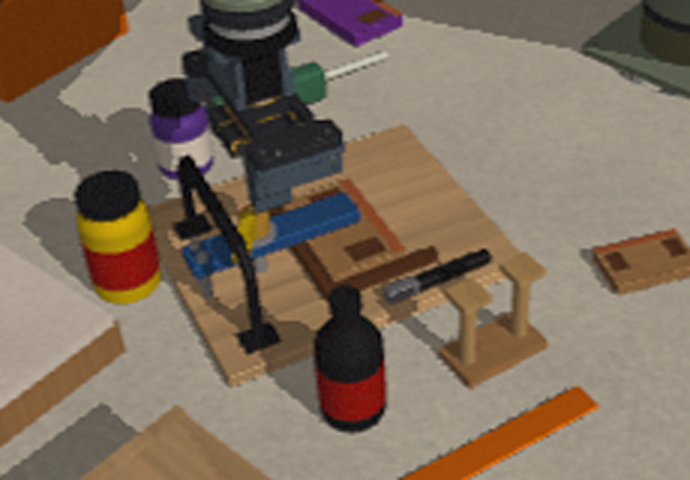

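Run:
```python
from h import *
f=pickle.load(open('pics/s4.pkl','rb'));H=hsv(f).astype(int)
for ph in (40,50,60,70,80,100,125): print(ph,proj(f,pr.w((50+58*np.cos(np.radians(ph)),58*np.sin(np.radians(ph)),83))).round(0)[0],proj(f,pr.w((50+35*np.cos(np.radians(ph)),35*np.sin(np.radians(ph)),83))).round(0)[0])
print(proj(f,pr.w((50,0,83))))
for n,lo,hi in (('yel',21,32),('or',5,13)):
    m=(H[...,0]>=lo)&(H[...,0]<=hi)&(H[...,1]>180)&(H[...,2]>80);yy,xx=np.where(m);k=(abs(xx-197)<30)&(abs(yy-203)<20);print(n,k.sum(),np.c_[xx,yy][k].mean(0),np.c_[xx,yy][k].min(0),np.c_[xx,yy][k].max(0))
```

```text
40 [184. 215.] [188. 210.]
50 [188. 216.] [190. 210.]
60 [191. 216.] [192. 210.]
70 [195. 216.] [195. 210.]
80 [199. 215.] [197. 210.]
100 [205. 213.] [201. 208.]
125 [211. 208.] [205. 206.]
[[194.14586393 202.16434723]]
yel 58 [192.22413793 205.96551724] [188 201] [195 216]
or 5 [225.8 191.2] [225 190] [226 193]
```

Run:
```python
from h import *
from plant import arm
print(fc(-122,4))
ph,hit,q=stroke(arm,-122,-262,gap=4,lim=14)
if not hit:
    s=arm.read_state()
    for p in np.arange(-267,-310,-4.):
        c=fc(p);arm.move_l(pr.w(c)[0],feed=.06);s=arm.read_state();q=pr.p(s["tcp_pos"])[0];F=fp(s)
        print(p,round(s["time_s"],2),'F',F,'lag',(c-q).round(1)[:2]);ph=p
        if np.hypot(F[0],F[1])>12: hit=True;break
print(ph,hit)
s=arm.read_state();print(s["time_s"])
```

```text
[ 54.4356623  -51.69119722  77.        ]
down 23.1 [ 54.2 -50.7  76.6] [1.2 0.7 0.2]
-122.0 23.35 F [-1.3 -0.9 -0.2] lag [-0.6 -0.5]
-130.8 23.6 F [-1.1  0.   0.1] lag [-0.  -0.2]
-139.5 23.85 F [-0.9 -1.8  0.9] lag [ 0.3 -0.1]
-148.2 24.1 F [-1.3 -1.8  0.3] lag [ 0.6 -0.3]
-157.0 24.35 F [-0.9 -1.7  0.2] lag [ 0.5 -0.5]
-165.8 24.62 F [-1.9 -1.5 -0.1] lag [ 0.9 -0.4]
-174.5 24.89 F [-1.3 -1.4 -0.4] lag [ 0.9 -0.6]
-183.2 25.16 F [-1.8  0.2 -0.8] lag [ 0.7 -0.5]
-192.0 25.41 F [-0.9 -1.9  0.3] lag [ 0.5 -0.1]
-200.8 25.66 F [-1.5 -1.   0.3] lag [ 0.4 -0.2]
-209.5 25.91 F [-1.6 -0.9  0.1] lag [ 0.3 -0.4]
-218.2 26.16 F [-1.7 -1.6 -1.3] lag [ 0.1 -0.5]
-227.0 26.41 F [-3.5 -0.8 -1. ] lag [ 0.1 -0.5]
-235.8 26.66 F [-1.6 -1.4 -1.3] lag [-0.2 -0.4]
-244.5 26.91 F [-1.4 -0.7 -0.9] lag [-0.8 -0.3]
-253.2 27.16 F [-0.9 -1.1 -0.7] lag [-0.7 -0.5]
-262.0 27.42 F [-1.4  0.1 -0.2] lag [-0.7 -0.5]
-267.0 27.67 F [-1.   0.2  0.4] lag [-0.4 -0.3]
-271.0 27.92 F [-1.4 -1.5  0.3] lag [-0. -0.]
-275.0 28.17 F [-2.2 -1.4 -0. ] lag [ 0.2 -0.1]
-279.0 28.42 F [-2.7 -0.4 -1.4] lag [-0.1 -0.2]
-283.0 28.67 F [-2.  -0.3 -1.7] lag [-0.3 -0.3]
-287.0 28.92 F [-1.8 -1.4 -1.6] lag [-0.4 -0.3]
-291.0 29.17 F [-6.2 -2.   1.4] lag [1.6 0.4]
-295.0 29.42 F [-12.2  -3.3   5.7] lag [4.4 1. ]
-295.0 True
29.4167
```

Resistance rose sharply at orange ≈ -289° (4.1 rad turned), which fits the hard stop. I'll back off and check.

Run:
```python
from h import *
from plant import arm
away(arm,-293)
arm.goto(pr.w((-60,0,270))[0],Q);arm.sleep(.2)
f=arm.grab_frame("wrist");pickle.dump(f,open("pics/w5.pkl","wb"))
cv2.imwrite("pics/w5.png",cv2.resize(f["image"][:,:,::-1],None,fx=1.5,fy=1.5))
s=arm.grab_frame("scene");pickle.dump(s,open("pics/s5.pkl","wb"))
cv2.imwrite('pics/s5.png',cv2.resize(s["image"][130:290,110:340,::-1],None,fx=3,fy=3,interpolation=cv2.INTER_CUBIC))
print(arm.read_state()["time_s"])
H=hsv(f).astype(int)
st=((H[...,0]<=12)&(H[...,1]>160)&(H[...,2]>150)).astype(np.uint8);st[:80]=0;st[215:]=0;st[:,:180]=0;st[:,310:]=0
b=cv2.boxPoints(cv2.minAreaRect(max(cv2.findContours(st,0,1)[0],key=cv2.contourArea)));print('strip',pr.p(plane(f,b,.035)).round(1).tolist())
for nm,g in (('w',f),('s',s)):
  H=hsv(g).astype(int);uv=proj(g,pr.w((50,0,85)))[0]
  for n,lo,hi in (('yel',21,32),('or',5,16)):
    m=((H[...,0]>=lo)&(H[...,0]<=hi)&(H[...,1]>190)&(H[...,2]>80));yy,xx=np.where(m);k=np.hypot(xx-uv[0],yy-uv[1])<(50 if nm=='w' else 22)
    if k.sum()>4:
        P=pr.p(plane(g,np.c_[xx[k],yy[k]],.087 if nm=='w' else .08))[:,:2]-[50,0];c=P.mean(0);print(nm,n,k.sum(),c.round(1),np.degrees(np.arctan2(c[1],c[0])).round(1))
```

```text
31.075
strip [[-79.9, -63.6, 35.0], [-79.9, 65.5, 35.0], [-68.3, 66.0, 35.0], [-68.3, -64.0, 35.0]]
s yel 37 [-11.4 -37.6] -106.9
s or 58 [ 9.6 28.7] 71.5
```

View pics/w5.png

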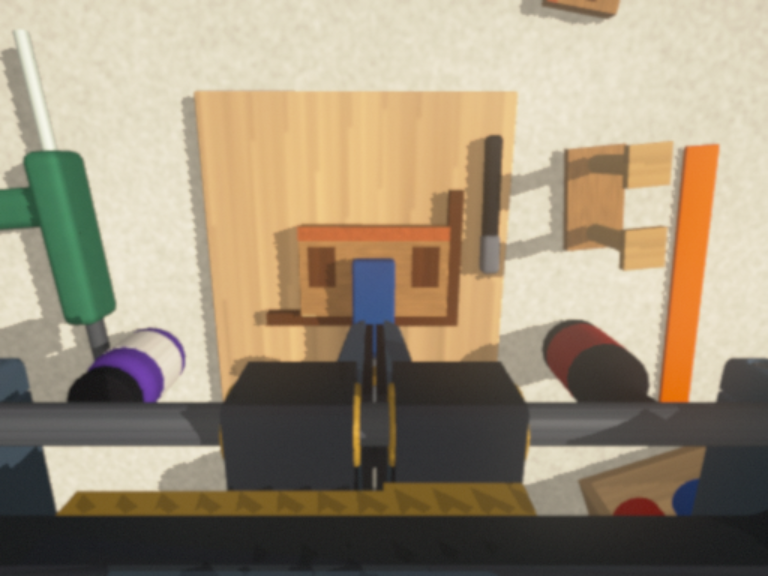

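View pics/s5.png

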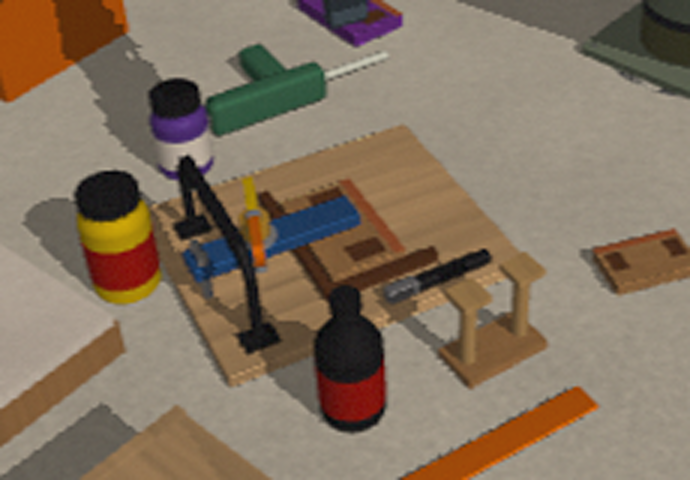

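Run:
```python
from h import *
for n in ('w1','w3','w5'):
    f=pickle.load(open(f'pics/{n}.pkl','rb'));H=hsv(f).astype(int)
    m=((abs(H[...,0]-110)<12)&(H[...,1]>110)&(H[...,2]>50)).astype(np.uint8);m[:,:225]=0;m[:,285:]=0;m[:100]=0;m[240:]=0
    rows=[np.where(m[:,c])[0].min()-.5 for c in range(242,258)];r=np.median(rows)
    o,d=ray(f,[250,r]);po=pr.p(o)[0];pd=(d@pr.R)[0]*1000
    t=(-55-po[0])/pd[0];print(n,r,'z of bar end at x=-55:',(po+pd*t).round(1), 'mm per px',)
```

```text
w1 159.5 z of bar end at x=-55: [-55.   -3.9  68.6] mm per px
w3 204.5 z of bar end at x=-55: [-55.    1.   65.4] mm per px
w5 174.5 z of bar end at x=-55: [-55.    1.6  61.9] mm per px
```

The bar looks about 4–7 mm lower, where 6.5 mm is expected, but this view measures height poorly. I'll press once more, harder, to confirm the stop.

Run:
```python
from h import *
from plant import arm
ph,hit,q=stroke(arm,-284,-302,step=3,lim=22,gap=6)
e=q[:2]-[50,0]
print(ph,hit,q.round(1))
away(arm,ph+3)
arm.goto(pr.w((-130,0,270))[0],Q);arm.sleep(.2)
for n in ("wrist","scene"):
    g=arm.grab_frame(n);pickle.dump(g,open(f"pics/{n}6.pkl","wb"))
    if n=="scene":
        uv=proj(g,pr.w((50,0,80)))[0];H=hsv(g).astype(int)
        cv2.imwrite('pics/s6.png',cv2.resize(g["image"][130:290,110:340,::-1],None,fx=3,fy=3,interpolation=cv2.INTER_CUBIC))
        for nn,lo,hi in (('yel',21,32),('or',5,16)):
            m=((H[...,0]>=lo)&(H[...,0]<=hi)&(H[...,1]>190)&(H[...,2]>80));yy,xx=np.where(m);k=np.hypot(xx-uv[0],yy-uv[1])<22
            P=pr.p(plane(g,np.c_[xx[k],yy[k]],.08))[:,:2]-[50,0];c=P.mean(0);print(nn,k.sum(),c.round(1),np.degrees(np.arctan2(c[1],c[0])).round(1))
    else: cv2.imwrite('pics/w6.png',cv2.resize(g["image"][:,:,::-1],None,fx=1.5,fy=1.5))
print(arm.read_state()["time_s"])
```

```text
down 32.23 [30.  48.1 78.9] [ 0.1 -0.9 -0.2]
-284.0 32.48 F [-0.4  1.3  0.1] lag [-1.4 -0.1]
-287.0 32.73 F [-0.1  0.4  0.9] lag [-0.2 -0.1]
-290.0 32.98 F [-4.2  0.9  1.9] lag [1.  0.1]
-293.0 33.23 F [-8.5 -0.7  3.7] lag [3.  0.7]
-296.0 33.48 F [-14.3  -1.    7.9] lag [5.2 1. ]
-299.0 33.73 F [-18.4  -2.3  10.6] lag [7.4 1.3]
-302.0 33.98 F [-23.3   0.2  12.9] lag [9.4 0.8]
-302.0 True [39.6 48.8 76.5]
yel 36 [-11.5 -38.2] -106.8
or 57 [ 9.5 28.8] 71.7
35.8083
```

View pics/w6.png

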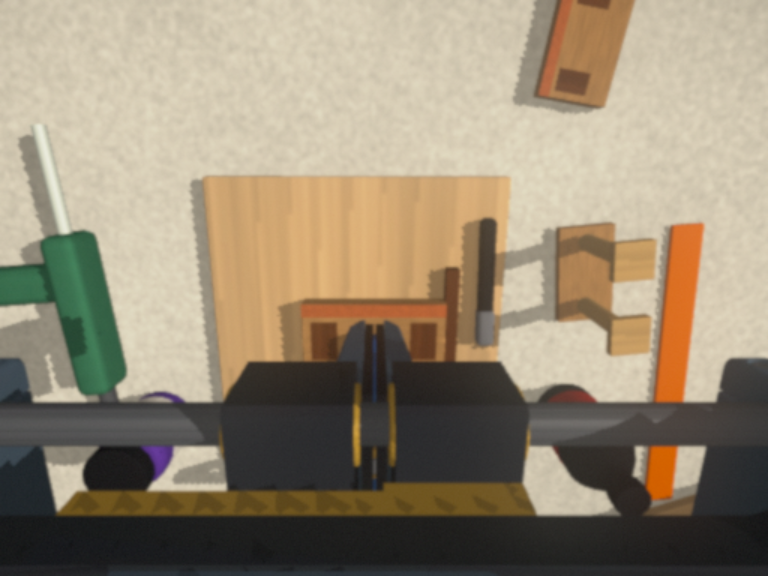

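The nut didn't turn under about 23 N (wing still at -107°/72°), so it is at the hard stop. The panel is still against the side stop (edge at column 447) and nothing around it has moved. Handing in.

```bash
python3 -c "
from plant import arm
arm.job_done()"
```

```text
the job is handed in; nothing more can be done
```

I seated the panel in the corner of the press, screwed the wing nut down to its hard stop, and handed the job in at about 36 s of the 67 s allowed.

**Panel:** I pushed it against the back stop with open fingers, then against the side stop, then nudged it onto the back stop again. Each push ended in firm contact. With the nut tight, its near edge measured at press x -80 mm and its sides at about y -64 and +65.5 mm, against -80 and ±65 expected.

**Nut:** I turned it clockwise in two arcs on the near side: first the yellow wing, then the orange. It went about 234° (4.1 rad) before stopping. A second push of about 23 N moved it no further; the camera gave the same wing angles afterwards.

**Surroundings:** The paint, tools and models looked unmoved in the last pictures, and the arm was clear of the press when I handed in.

**Weak check:** I tried to measure the bar's drop from the wrist pictures and got only about 4–7 mm against 6.5 mm expected, because that view shows height poorly. I therefore relied on the firm stop and the turned angle. The implied starting angle of about 0.9 rad is within the given 0 to 1.2. I did not see the foot touching the panel directly.

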